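Put the cover on the parts case and press it home

ROBOT

A 6-joint arm with a two-finger parallel gripper is mounted at the origin on a cart in front of the work surface, level with it; the furniture and walls round the work are solid. World frame = base frame: x ahead of the robot, y to its left, z up, the work surface at z = 0. Lengths are in m, angles in rad, forces in N, time in s.
With the tool pointing down it reaches from about 0.325 to 0.85 m from the base axis. Payload 4.4 kg.
Tool frame: the origin (TCP) lies at the very end of the fingers, on their centre line; the grasp point (between the pads) lies 19 mm behind it (tcp_to_grasp is the distance from the TCP to the grasp point, in m); z points along the fingers, y is the direction in which the jaws open and shut (so a half turn about z gives the same grasp; the last joint's range is limited). The gripper opens to 94 mm and grips with 3 to 60 N. Pads are 16 mm wide; open, the fingers measure 119 mm over their backs; the gripper's body (75 mm by 177 mm) begins 78 mm behind the grasp point.
Start: joints at [1.099, 0.207, 1.542, -0, 1.393, -0.15], TCP at [0.181, 0.546, 0.205] pointing down, gripper open.
Joint ranges: [-2.73, 2.73], [-0.86, 2.22], [0.23, 2.46], [-1.11, 4.25], [0.08, 2.63], [-2.82, 2.82]. Speed limits (rad/s): [2.79, 2.79, 3.14, 3.14, 3.14, 3.14].

INTERFACE

Orientations are given as a rotation vector (axis times angle).
In Python, from rig import * gives the robot as it stands. The module is installed in compiled form; this text tells all that it offers.
- The arm moves only by the tool carry_out, never from a script. Its argument "plan" is a list of rows, each a list of 3 entries, a list of its own where there are three numbers: the finger opening in mm, from 0 to 94, then the shift along the tool's x, y, z in units of 25 mm (1.0 is 25 mm), then the turn about the tool's z in units of 5 degrees (1.0 is 5 degrees). A call has 1 to 8 rows; each row shifts and turns the pose as measured when the row begins, along the tool's axes as they then stand; what a row does not reach is not made up. A row lasts 1/12 s, in which the tool goes at most 41.7 mm and 7.16 degrees, less where a joint would pass 70% of its speed; a pose out of reach is approached as far as the arm can. A call is refused whole if a number of a shift passes 1 or a number of a turn 1, either way. A call with a gripper value outside its range is refused whole. The fingers move at their own pace and stop on an object; "squeeze" is the grip in N (left out, the last holds). Time passes only in rows, so rows that do not move let the fingers close. It gives the time, the measured TCP pose, the force and the opening at its end, in the units of the state.
- get_state(): the state, without advancing time (a new reading comes with each control period).
- snapshot(name): name is "scene" or "top" or "wrist"; returns a dict with "color" (384x512x3 uint8, red, green, blue), "depth" (384x512 float32, m along the optical axis (not along the pixel's ray), 0 where there is no reading), "camera_matrix" (3x3 intrinsics, pixels), "extrinsics" (4x4, takes a point from camera to world coordinates). Camera axes: x right, y down, z forward; pixel columns grow to the right and rows downward; lengths in m; the calibration is good to about 2 mm. A picture is of the moment at which its call begins.
- job_done(): hands the job in, once; it reports no verdict.
The state is a dict: "time_s": time; "q": joint angles; "qd": joint speeds; "joint_torque": joint torques, N m; "ee_pos": TCP position; "tool_rot": TCP orientation; "ft_force": force on the tool from outside, world axes, zero at the start; "ft_torque": the same for the moment, N m; "width": opening from 0.0 (shut) to 1.0 (fully open).
Only numpy, scipy, OpenCV 4.12 (cv2) and the standard library are available. Lean on these libraries where they do the work, as an engineer would, in place of code of your own. Each camera call takes 0.05 s, during which the arm holds its last target.

TASK

Close the grey parts case with its aluminium cover: first lift the valve body off the cover and set it on the free bench the same way up, then take the cover out of its parking tray, lay it between the guides of the case on the two rubber seals, and press it down until it is fully home on both seals. The tray lets you grip the cover only near one end and the case only by its middle, so on the way put the cover down flat (the rubber mat is kept free for this), let go and take it again. Leave the jar, the black cylinder and the dish where they stand.

Things in the scene. Friction and masses are not known exactly. Their poses are not given: they have to be found in the camera images.
- cover: Loose aluminium cover, a plain solid block 150 (x) x 54 (y) x 30 (z) mm, about 0.14 kg, with a flat round press mark on its top at x = +56 and x = -56 mm. Origin: centre of its underside; x along its length. It starts in the tray, its x along the tray's, the valve body on top. Either way round fits the case.
- tray: Fixed dark tray, 170 (x) x 74 (y) mm, floor 6 mm thick, pocket 156 x 60 mm, walls to z = 38 mm, 2 mm above the parked cover. Both long sides are open down to the floor from x = +26 to +78 mm, so there (about x = +45) the cover can be gripped across its 54 mm; elsewhere walls bar the fingers. Origin: centre of the underside; x along the length.
- case: Fixed grey case, 172 (x) x 76 (y) mm; flat deck at z = 36 mm, cavity in its middle. Guide walls, flared on top, stand to z = 82 mm round both ends, |x| = 33 to 86 mm, leaving a pocket of 158 x 62 mm; the long sides are open above the deck for |x| < 33 mm. Cover's underside: z = 44 mm on fully raised seals, 36 mm when home (top at 66). Origin: centre of the underside; x along the length.
- seal_far (a joint): How far the rubber seal block at the case's x = +60 mm is pressed down: 0 to 2 mm at the start, 8 mm (0.008) fully down, level with the deck. It resists with about 9 N all the way, stays where it is left and does not spring back.
- seal_near (a joint): The same for the seal block at the case's x = -60 mm.
- seal_far_top (a point): Middle of the top face (22 x 50 mm) of the seal block at the case's x = +60 mm.
- seal_near_top (a point): Middle of the top face of the seal block at the case's x = -60 mm.
- mat: Fixed black rubber mat, 190 (x) x 90 (y) x 3 mm, empty. Origin: centre of the underside; x along the length.
- valve_body: Loose black valve body, 90 mm long (y), 40 wide (x), 52 high, about 0.34 kg, barrel lying level. Origin: centre of its underside; y along the barrel. At y = +20 to +45 mm it is 38 mm across x and 40 mm high: grip it there; a flange rises to 52 mm over y = -24 to +19 mm. It starts on the cover, along it. Room for it: bench on the robot's side of tray, case and mat, or between them.
- jar: Loose small brown jar with black lid, 46 mm across, 71 mm high, bystander. Origin: centre of the underside.
- black_cylinder: Loose plain black cylinder standing upright, 44 mm across, 91 mm high, bystander. Origin: centre of the underside.
- dish: Loose round steel dish, 67 mm across, 30 mm high, bystander. Origin: centre of the underside.
There are look-alikes about, which are no part of the job. Leave any green or purple look-alike of the valve_body alone.

How it is judged:
By the outcome, as a careful person would: the job done as asked, in the order asked, and still so for the second after the job is handed in, with the robot touching nothing.
It also fails if it takes over 72 s, if anything falls off the work surface, if the arm or the gripper's body presses on something with over 40 N, if the wrist force passes 120 N, or if a joint passes its speed limit or range.

## Working session

There is one attempt and no reset: what is moved stays moved. The work goes in short steps, Python scripts to look and compute and a tool call to move; the robot and the scene stay as the last step left them, time stands still between calls to the robot, and variables do not carry over. Pictures are saved under pics/ and viewed, and the job is handed in when it is done.

Besides the shell and the picture viewer there is one more tool, called after "Call:" in YAML: its name, and indented under it one key for each argument. carry_out: Moves the arm, as the interface text tells. Its arguments: {"type":"object","properties":{"plan":{"type":"array","items":{"type":"array"}},"squeeze":{"type":"number"}},"required":["plan"]}

```bash
mkdir -p pics
python3 - <<'E'
from rig import *
import cv2,numpy as np
s=get_state();print({k:np.round(v,3).tolist() for k,v in s.items()})
for n in ("scene","top","wrist"):
    d=snapshot(n);cv2.imwrite(f"pics/{n}0.png",d["color"][:,:,::-1]);np.savez(f"{n}0.npz",**d)
    print(n,d["camera_matrix"].round(1).tolist(),d["extrinsics"].round(3).tolist())
E
```

```text
{'time_s': 0.0, 'q': [1.1, 0.207, 1.543, -0.0, 1.393, -0.15], 'qd': [-0.002, 0.001, 0.001, 0.0, -0.0, -0.0], 'joint_torque': [0.001, -37.09, -28.141, 0.07, 0.036, -0.0], 'ee_pos': [0.181, 0.545, 0.204], 'tool_rot': [-0.502, -3.101, 0.003], 'ft_force': [-0.588, 0.372, -0.631], 'ft_torque': [0.003, -0.003, 0.042], 'width': 1.0}
scene [[359.5, 0.0, 258.8], [0.0, 359.5, 192.1], [0.0, 0.0, 1.0]] [[0.488, -0.61, 0.624, -0.034], [-0.873, -0.354, 0.336, 0.024], [0.016, -0.709, -0.705, 0.679], [0.0, 0.0, 0.0, 1.0]]
top [[377.8, 0.0, 245.6], [0.0, 377.8, 197.6], [0.0, 0.0, 1.0]] [[0.024, -0.989, 0.145, 0.354], [-0.999, -0.029, -0.031, 0.309], [0.035, -0.144, -0.989, 1.019], [0.0, 0.0, 0.0, 1.0]]
wrist [[271.0, 0.0, 250.8], [0.0, 271.0, 194.6], [0.0, 0.0, 1.0]] [[0.315, 0.916, 0.249, 0.109], [0.949, -0.304, -0.084, 0.57], [-0.002, 0.263, -0.965, 0.384], [0.0, 0.0, 0.0, 1.0]]
```

View pics/scene0.png

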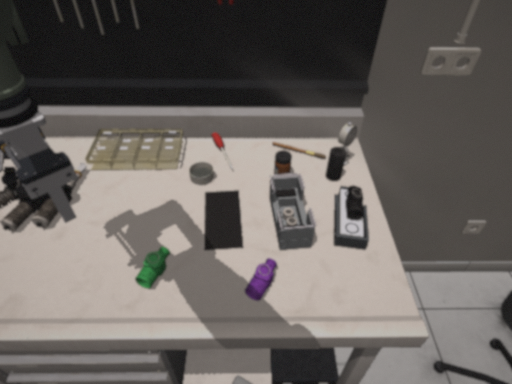

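View pics/top0.png

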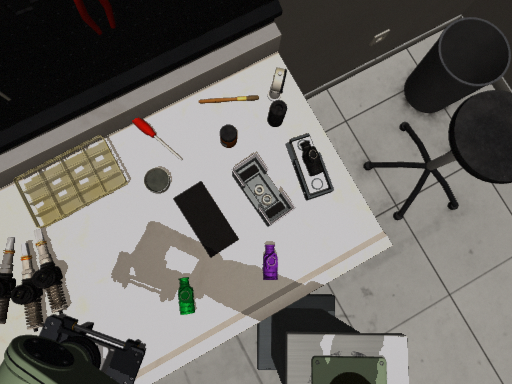

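View pics/wrist0.png

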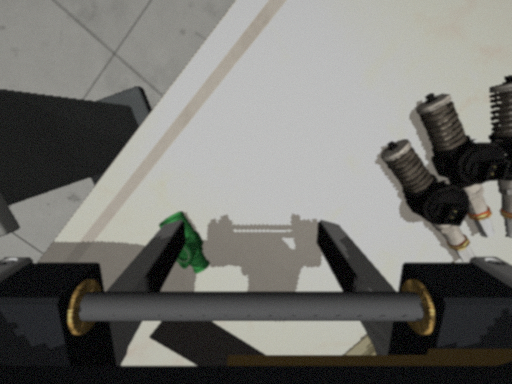

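The scene view shows the tray with the cover and black valve body at (350,215), case (290,210), mat (223,220), jar (283,162), cylinder (336,163) and dish (202,173). The same things in the top view are tray (308,165), case (262,188) and mat (206,217).

Candidates for the valve body in the top view are black (312,158), green (187,297), purple (270,262) and the plain black cylinder (277,113). I choose the black one on the cover. Next is a close crop to check that.

Run:
```python
import cv2,numpy as np
a=cv2.imread("pics/top0.png")[120:240,215:345];b=cv2.imread("pics/scene0.png")[165:255,260:380]
cv2.imwrite("pics/c1.png",cv2.resize(a,None,fx=5,fy=5,interpolation=cv2.INTER_CUBIC))
cv2.imwrite("pics/c2.png",cv2.resize(b,None,fx=6,fy=6,interpolation=cv2.INTER_CUBIC))
```

```text
(no output)
```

View pics/c1.png

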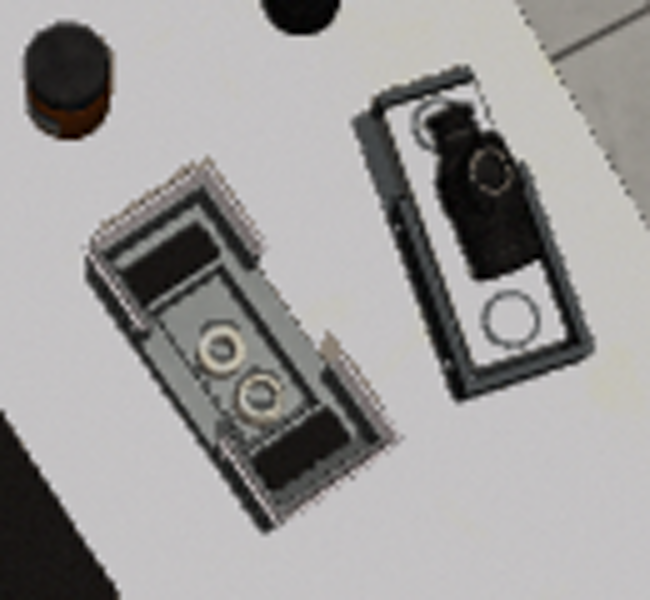

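View pics/c2.png

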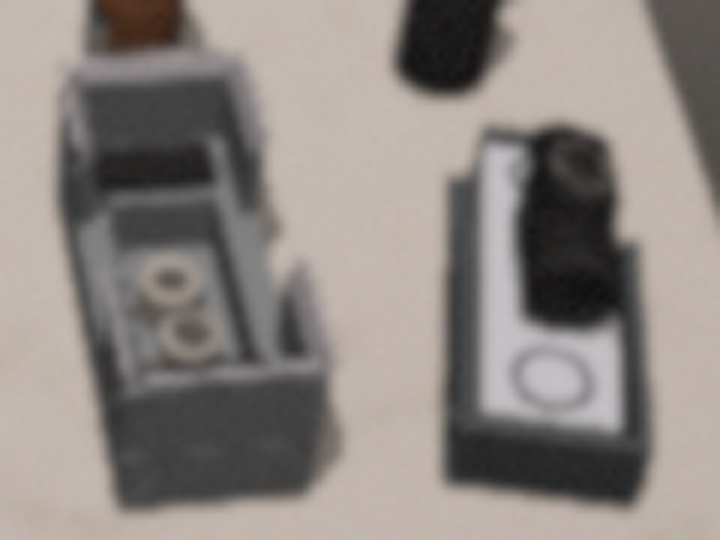

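The crop shows the black valve body on the white cover, with its blunt wide end (grip zone, +y) at crop (510,270) and the neck at (455,110). The tray's open-sided end (+x) is at the top of the crop. Now I'll measure everything.

```bash
cat > h.py <<'E'
import cv2,numpy as np
from scipy.spatial.transform import Rotation as R
def cast(d,uv,z):
    uv=np.asarray(uv,float).reshape(-1,2);K=d["camera_matrix"];E=d["extrinsics"]
    r=(np.c_[uv,np.ones(len(uv))]@np.linalg.inv(K).T)@E[:3,:3].T
    o=E[:3,3];return o+r*((z-o[2])/r[:,2])[:,None]
def cloud(d):
    h,w=d["depth"].shape;u,v=np.meshgrid(np.arange(w),np.arange(h));z=d["depth"]
    p=np.stack([u,v,np.ones_like(u)],-1)@np.linalg.inv(d["camera_matrix"]).T*z[...,None]
    return p@d["extrinsics"][:3,:3].T+d["extrinsics"][:3,3]
def rect(P):
    c,s,a=cv2.minAreaRect((np.asarray(P)[:,:2]*1000).astype(np.float32))
    if s[0]<s[1]: s=s[::-1];a+=90
    return np.round(c,1),np.round(s,1),round((a+90)%180-90,1)
def yaw(s): # direction of tool y, deg
    m=R.from_rotvec(s["tool_rot"]).as_matrix();return np.degrees(np.arctan2(m[1,1],m[0,1]))
E
python3 - <<'E'
from h import *
for n in("top","scene"):
    d=dict(np.load(n+"0.npz"));g=cv2.cvtColor(d["color"],cv2.COLOR_RGB2HSV);P=cloud(d);z=P[...,2]
    on=(P[...,0]>.25)&(P[...,0]<.95)&(d["depth"]>0)&(P[...,1]>-.3)&(P[...,1]<.6)
    print(n,"table z",np.median(z[on&(abs(z)<.012)]))
    m=on&(z>.012);k,l,st,ce=cv2.connectedComponentsWithStats(m.astype(np.uint8))
    for i in range(1,k):
        if st[i,4]>60:
            q=P[l==i];r=rect(q);print(ce[i].round(),st[i,4],"zmax",np.percentile(z[l==i],98).round(3),*r,g[l==i].mean(0).round())
    blk=on&(g[...,2]<60)&(z<.008);k,l,st,ce=cv2.connectedComponentsWithStats(blk.astype(np.uint8))
    for i in range(1,k):
        if st[i,4]>300: v,u=np.nonzero(l==i);print("mat?",ce[i].round(),rect(cast(d,np.c_[u,v],.003)))
E
```

```text
top table z 0.00011945790688572266
[172.  45.] 16479 zmax 0.437 [837.7 417.1] [440.3 228.9] -38.4 [57. 57. 41.]
[278.  83.] 344 zmax 0.135 [799.  201.9] [55.1 34.9] -14.5 [ 22.  33. 125.]
[277. 112.] 376 zmax 0.093 [727.7 201.6] [43.2 42.2] -0.1 [36. 35. 24.]
[228. 135.] 326 zmax 0.074 [664.1 328.8] [45.5 43.1] -2.1 [28. 64. 37.]
[310. 167.] 1656 zmax 0.084 [593.4 107.9] [170.1  75.9] 19.8 [77. 18. 91.]
[262. 189.] 1648 zmax 0.082 [518.1 236.4] [174.3  79.1] 36.0 [36. 15. 86.]
[156. 180.] 250 zmax 0.032 [541.  515.6] [66.4 65.1] 47.8 [25. 34. 79.]
[259. 190.] 66 zmax 0.031 [523.  243.7] [24.7 23.9] 1.2 [ 22.  29. 152.]
[270. 263.] 465 zmax 0.051 [333.2 210. ] [87.1 37.4] 1.6 [142. 172. 111.]
[185. 286.] 186 zmax 0.05 [270.2 425.7] [39.4 35.4] -0.8 [ 65. 206.  73.]
mat? [206. 219.] (array([443.5, 383.4]), array([188.6,  88.3]), 34.5)
scene table z -0.0007939080479287819
[287.  70.] 21041 zmax 0.385 [777.6 381.7] [466.2 283.5] -67.9 [55. 20. 49.]
[289. 204.] 2740 zmax 0.08 [557.4 265.3] [281.3  78.9] 36.1 [51. 15. 87.]
[201. 172.] 227 zmax 0.03 [537.  513.8] [69.1 63.4] 34.8 [ 17.  28. 103.]
[351. 218.] 1765 zmax 0.082 [589.3 105.6] [172.3  75.1] 19.9 [91. 10. 98.]
[161. 255.] 181 zmax 0.049 [266.1 424. ] [39.8 27.3] 17.5 [ 62. 106.  85.]
[262. 278.] 654 zmax 0.05 [330.4 208. ] [90.3 38.8] 1.0 [142. 120. 115.]
mat? [222. 221.] (array([438.7, 380.1]), array([182.3,  83.6]), 34.7)
mat? [304. 366.] (array([219.5,  61.3]), array([117.7,  60.2]), -60.5)
```

Run:
```python
from h import *
from rig import *
for n in("top","scene"):
    d=dict(np.load(n+"0.npz"));P=cloud(d);z=P[...,2];hsv=cv2.cvtColor(d["color"],cv2.COLOR_RGB2HSV)
    def near(c,r): return (np.hypot(P[...,0]-c[0],P[...,1]-c[1])<r)&(d["depth"]>0)
    t=near((.592,.107),.1)
    cov=t&(hsv[...,2]>130)&(abs(z-.036)<.008)
    print(n,"cover",cov.sum(),rect(P[cov]),rect(cast(d,np.argwhere(cov)[:,::-1],.036)),"z",np.median(z[cov]))
    for lo,hi in((.044,.1),(.044,.070),(.079,.1)):
        v=t&(z>lo)&(z<hi); print("valve z",lo,hi,v.sum(),rect(P[v]),P[v].mean(0).round(4))
    v=t&(z>.046);a=np.radians(20);e=np.array([np.cos(a),np.sin(a)]);s=(P[v][:,:2]-[.592,.107])@e;w=(P[v][:,:2]-[.592,.107])@[-e[1],e[0]]
    for x in np.arange(-.05,.07,.008):
        k=(s>=x)&(s<x+.008)
        if k.sum()>2: print(" along %.3f n%d across %.3f..%.3f zmax %.3f"%(x,k.sum(),w[k].min(),w[k].max(),P[v][k,2].max()))
    c=near((.518,.236),.1);sl=c&(hsv[...,2]<50)&(z>.035)&(z<.05)
    k,l,st,ce=cv2.connectedComponentsWithStats(sl.astype(np.uint8))
    for i in range(1,k):
        if st[i,4]>25: print("seal",ce[i].round(),st[i,4],rect(P[l==i]),np.median(z[l==i]).round(4))
s=get_state();print("yaw",yaw(s))
```

```text
top cover 524 (array([594.8, 108.6]), array([148.8,  54. ]), 18.9) (array([594.3, 108.9]), array([148.4,  52.6]), 19.3) z 0.03542433744555595
valve z 0.044 0.1 470 (array([607.8, 111.6]), array([89.9, 37.6]), 21.8) [0.6023 0.1123 0.0711]
valve z 0.044 0.07 202 (array([608. , 111.7]), array([89.5, 37.6]), 21.8) [0.6081 0.1186 0.0628]
valve z 0.079 0.1 104 (array([610.3, 111.7]), array([43.9, 26.8]), 0.0) [0.6088 0.1129 0.0826]
 along -0.034 n19 across -0.020..0.015 zmax 0.076
 along -0.026 n44 across -0.021..0.016 zmax 0.076
 along -0.018 n45 across -0.019..0.016 zmax 0.076
 along -0.010 n48 across -0.020..0.017 zmax 0.085
 along -0.002 n52 across -0.019..0.017 zmax 0.087
 along 0.006 n48 across -0.019..0.017 zmax 0.087
 along 0.014 n48 across -0.018..0.017 zmax 0.089
 along 0.022 n46 across -0.016..0.016 zmax 0.089
 along 0.030 n35 across -0.015..0.015 zmax 0.085
 along 0.038 n28 across -0.010..0.011 zmax 0.082
 along 0.046 n26 across -0.012..0.010 zmax 0.069
 along 0.054 n26 across -0.012..0.012 zmax 0.069
seal [248. 172.] 151 (array([565.4, 272.1]), array([49.3, 20.6]), -54.0) 0.04
[... 507 characters left out ...]
 0.0823]
 along -0.034 n59 across -0.022..0.015 zmax 0.075
 along -0.026 n60 across -0.020..0.016 zmax 0.075
 along -0.018 n43 across -0.021..0.016 zmax 0.075
 along -0.010 n62 across -0.022..0.016 zmax 0.084
 along -0.002 n60 across -0.019..0.016 zmax 0.085
 along 0.006 n38 across -0.019..0.017 zmax 0.088
 along 0.014 n35 across -0.019..0.015 zmax 0.088
 along 0.022 n35 across -0.017..0.014 zmax 0.087
 along 0.030 n7 across -0.015..-0.007 zmax 0.082
 along 0.038 n7 across 0.004..0.010 zmax 0.064
 along 0.046 n24 across -0.008..0.012 zmax 0.070
 along 0.054 n3 across -0.006..0.010 zmax 0.065
seal [285. 193.] 101 (array([561.8, 271.1]), array([45.5, 21.4]), -56.2) 0.0424
yaw 71.62035691464655
```

Call:
carry_out:
  plan:
    - [94, [-0.8, -0.7, 0], -1]
    - [94, [-0.8, -0.8, 0], -1]
    - [94, [-0.7, -0.9, 0], -1]
    - [94, [-0.7, -1, 0], -1]
    - [94, [-0.6, -1, 0], -1]
    - [94, [-0.6, -1, 0], -1]
    - [94, [-0.5, -1, 0], -1]
    - [94, [-0.4, -1, 0], -1]
  squeeze: 30

```text
time_s: 0.82
ee_pos: [0.3089, 0.3533, 0.2009]
tool_rot: [0.656, -3.066, 0.004]
ft_force: [0.5, -0.3, 0.3]
width: 1.0
```

```bash
cat >> h.py <<'E'
def go(s,target,yawt):
    """tool-axis shift (units of 25 mm, at present axes) and turn (units of 5 deg) to reach target TCP & tool-y yaw"""
    m=R.from_rotvec(s["tool_rot"]).as_matrix();y=yaw(s)
    t=((y-yawt+180)%360-180)/5
    return "t %.2f tcp %s yaw %.2f shift %s (mm %s) turn %.2f f %s w %.3f tilt %.3f q6 %.2f"%(s["time_s"],np.round(s["ee_pos"],4),y,np.round(m.T@(np.array(target)-s["ee_pos"])/.025,2),np.round(m.T@(np.array(target)-s["ee_pos"])*1000,1),t,np.round(s["ft_force"],1),s["width"],m[2,2],s["q"][5])
E
python3 - <<'E'
from h import *
from rig import *
print(go(get_state(),[.5745,.098,.15],112))
E
```

```text
t 0.82 tcp [0.3089 0.3533 0.2009] yaw 114.14 shift [ -5.53 -13.66   2.02] (mm [-138.3 -341.6   50.5]) turn 0.43 f [ 0.5 -0.3  0.3] w 1.000 tilt -1.000 q6 -1.32
```

Call:
carry_out:
  plan:
    - [94, [-0.4, -1, 0.1], 0.2]
    - [94, [-0.4, -1, 0.1], 0.2]
    - [94, [-0.4, -1, 0.1], 0]
    - [94, [-0.4, -1, 0.1], 0]
    - [94, [-0.4, -1, 0.1], 0]
    - [94, [-0.4, -1, 0.1], 0]
    - [94, [-0.4, -1, 0.1], 0]
    - [94, [-0.4, -1, 0.1], 0]

```text
time_s: 1.48
ee_pos: [0.4639, 0.1896, 0.1788]
tool_rot: [0.604, -3.076, 0.004]
ft_force: [1.7, 1.1, 0.2]
width: 1.004
```

Run:
```python
from h import *
from rig import *
print(go(get_state(),[.5745,.098,.15],112))
```

```text
t 1.48 tcp [0.4639 0.1896 0.1788] yaw 112.23 shift [-2.72 -5.06  1.14] (mm [ -68.  -126.6   28.4]) turn 0.05 f [1.7 1.1 0.2] w 1.004 tilt -1.000 q6 -1.74
```

Call:
carry_out:
  plan:
    - [94, [-0.5, -0.9, 0.2], 0]
    - [94, [-0.5, -0.9, 0.2], 0]
    - [80, [-0.5, -0.9, 0.2], 0]
    - [80, [-0.5, -0.9, 0.2], 0]
    - [80, [-0.5, -0.9, 0.2], 0]
    - [80, [-0.2, -0.6, 0.1], 0]
    - [80, [0, 0, 0], 0]

```text
time_s: 2.07
ee_pos: [0.58, 0.0869, 0.1466]
tool_rot: [0.594, -3.074, 0.004]
ft_force: [-0.0, 0.9, 0.4]
width: 0.849
```

Run:
```python
from h import *
from rig import *
print(go(get_state(),[.5745,.098,.15],112))
d=snapshot("wrist");np.savez("w1.npz",**d);cv2.imwrite("pics/w1.png",d["color"][:,:,::-1])
```

```text
t 2.07 tcp [0.58   0.0869 0.1466] yaw 111.87 shift [ 0.04  0.5  -0.13] (mm [ 1.  12.4 -3.4]) turn -0.03 f [-0.   0.9  0.4] w 0.849 tilt -1.000 q6 -1.95
```

View pics/w1.png

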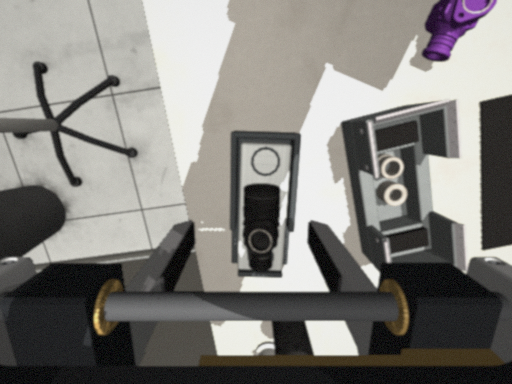

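The wrist view shows the tray centred at (265,205), the valve body at (261,225) and the case at (400,185). I'll measure the valve and case from it.

Run:
```python
from h import *
d=dict(np.load("w1.npz"));P=cloud(d);z=P[...,2];hsv=cv2.cvtColor(d["color"],cv2.COLOR_RGB2HSV)
def near(c,r): return (np.hypot(P[...,0]-c[0],P[...,1]-c[1])<r)&(d["depth"]>0)
t=near((.592,.107),.1);v=t&(z>.046)&(z<.1)&(np.indices(z.shape)[0]<272);print("valve",rect(P[v]))
b=t&(z>.046)&(z<.078)&(np.indices(z.shape)[0]<225);print("barrel end",rect(P[b]),z[b].max())
tr=t&(z>.015)&(z<.045);print("tray",rect(P[tr]),"cover z",np.median(z[t&(hsv[...,2]>130)&(z>.025)]))
cs=near((.518,.236),.1)&(z>.015);print("case",rect(P[cs]))
sl=near((.518,.236),.1)&(hsv[...,2]<45)&(z>.035)&(z<.05)
k,l,st,ce=cv2.connectedComponentsWithStats(sl.astype(np.uint8))
for i in range(1,k):
    if st[i,4]>60: print("seal",ce[i].round(),st[i,4],rect(P[l==i]),np.median(z[l==i]).round(4))
m=near((.442,.382),.12)&(hsv[...,2]<60)&(z<.01);print("mat",rect(P[m]))
```

```text
valve (array([606.7, 109.1]), array([90.2, 39.3]), 21.0)
barrel end (array([583.4,  99.6]), array([40.1, 39.3]), 22.5) 0.07793878549973163
tray (array([592.6, 105.6]), array([169.6,  75. ]), 19.9) cover z 0.036604943966268066
case (array([531.6, 213.2]), array([172.7, 132.1]), 35.9)
seal [397. 134.] 406 (array([465.9, 202.3]), array([40.8, 19.5]), -54.0) 0.0435
seal [408. 238.] 404 (array([563.3, 270.9]), array([41.5, 19.9]), -54.8) 0.0437
mat (array([458.5, 360.2]), array([186.6,  38.2]), 35.3)
```

Call:
carry_out:
  plan:
    - [80, [0, 0.4, 0.2], 0]
    - [80, [0, 0, 1], 0]
    - [80, [0, 0, 1], 0]
    - [80, [0, 0, 0.8], 0]
    - [80, [0, 0, 0], 0]

```text
time_s: 2.53
ee_pos: [0.5703, 0.1053, 0.072]
tool_rot: [0.601, -3.075, -0.003]
ft_force: [-1.1, -0.6, 0.3]
width: 0.853
```

Run:
```python
from h import *
from rig import *
print(go(get_state(),[.575,.097,.043],112))
```

```text
t 2.53 tcp [0.5703 0.1053 0.072 ] yaw 112.13 shift [-0.06 -0.38  1.16] (mm [-1.5 -9.5 28.9]) turn 0.03 f [-1.1 -0.6  0.3] w 0.853 tilt -1.000 q6 -1.92
```

Call:
carry_out:
  plan:
    - [80, [-0.06, -0.38, 0.4], 0]
    - [80, [0, 0, 0], 0]
    - [80, [0, 0, 0.6], 0]
    - [80, [0, 0, 0], 0]

```text
time_s: 2.87
ee_pos: [0.5738, 0.1009, 0.0486]
tool_rot: [0.61, -3.075, -0.004]
ft_force: [-1.1, 0.4, -1.3]
width: 0.853
```

Run:
```python
from h import *
from rig import *
print(go(get_state(),[.575,.097,.043],112))
```

```text
t 2.87 tcp [0.5738 0.1009 0.0486] yaw 112.43 shift [ 0.01 -0.16  0.22] (mm [ 0.3 -4.1  5.6]) turn 0.09 f [-1.1  0.4 -1.3] w 0.853 tilt -1.000 q6 -1.94
```

Call:
carry_out:
  plan:
    - [80, [0, -0.2, 0.15], 0]
    - [70, [0, 0, 0.1], 0]
    - [36, [0, 0, 0], 0]
    - [30, [0, 0, 0], 0]
    - [30, [0, 0, 0], 0]
    - [30, [0, 0, 0], 0]
    - [30, [0, 0, 0], 0]
    - [30, [0, 0, 0], 0]

```text
time_s: 3.53
ee_pos: [0.5803, 0.0962, 0.0485]
tool_rot: [-0.61, 3.079, 0.002]
ft_force: [-0.6, -0.0, -0.1]
width: 0.398
```

Run:
```python
from h import *
from rig import *
print(go(get_state(),[.575,.097,.043],112))
```

```text
t 3.53 tcp [0.5803 0.0962 0.0485] yaw 112.41 shift [0.19 0.11 0.22] (mm [4.7 2.7 5.5]) turn 0.08 f [-0.6 -0.  -0.1] w 0.398 tilt -1.000 q6 -1.95
```

Call:
carry_out:
  plan:
    - [60, [0, 0, 0], 0]
    - [60, [0, 0, 0], 0]
    - [60, [0.15, 0, 0.3], 0]
    - [60, [0.1, 0, 0.1], 0]
    - [60, [0, 0, 0], 0]
  squeeze: 55

```text
time_s: 3.95
ee_pos: [0.5751, 0.0939, 0.0383]
tool_rot: [-0.61, 3.076, 0.001]
ft_force: [-0.4, 1.2, 4.4]
width: 0.637
```

Run:
```python
from h import *
from rig import *
print(go(get_state(),[.575,.097,.043],112))
```

```text
t 3.95 tcp [0.5751 0.0939 0.0383] yaw 112.43 shift [-0.05  0.12 -0.19] (mm [-1.2  2.9 -4.7]) turn 0.09 f [-0.4  1.2  4.4] w 0.637 tilt -1.000 q6 -1.95
```

Call:
carry_out:
  plan:
    - [60, [0, 0.1, -0.25], 0]
    - [34, [0, 0, 0], 0]
    - [30, [0, 0, 0], 0]
    - [30, [0, 0, 0], 0]
    - [30, [0, 0, 0], 0]
    - [30, [0, 0, 0], 0]

```text
time_s: 4.45
ee_pos: [0.5731, 0.096, 0.0446]
tool_rot: [-0.61, 3.078, 0.001]
ft_force: [0.9, 0.0, 0.3]
width: 0.394
```

Run:
```python
from h import *
from rig import *
print(go(get_state(),[.575,.097,.043],112))
```

```text
t 4.45 tcp [0.5731 0.096  0.0446] yaw 112.43 shift [-0.08  0.01  0.06] (mm [-2.1  0.2  1.6]) turn 0.09 f [0.9 0.  0.3] w 0.394 tilt -1.000 q6 -1.95
```

Run:
```python
from h import *
d=dict(np.load("top0.npz"));P=cloud(d);z=P[...,2]
for x in(.36,.40,.44,.48,.52):
    k=(abs(P[...,0]-x)<.006)&(abs(z)<.008);print(x,"bench y from",P[k][:,1].min().round(3))
    k=(abs(P[...,0]-x)<.02)&(z>.012)&(z<.3)&(P[...,1]>-.1)&(P[...,1]<.25);print("  obst y",np.round([P[k][:,1].min(),P[k][:,1].max()],3) if k.any() else None)
```

```text
0.36 bench y from -0.083
  obst y [-0.078  0.229]
0.4 bench y from -0.113
  obst y [-0.094 -0.059]
0.44 bench y from -0.093
  obst y [0.172 0.241]
0.48 bench y from -0.068
  obst y [0.157 0.25 ]
0.52 bench y from -0.048
  obst y [0.046 0.249]
```

Call:
carry_out:
  plan:
    - [30, [0, 0, -0.5], 0]
    - [30, [0, 0, -1], 0]
    - [30, [0, 0, -1], 0]
    - [30, [0, 0, -0.5], 0]
    - [30, [0, 0, 0], 0]

```text
time_s: 4.87
ee_pos: [0.5669, 0.0959, 0.1187]
tool_rot: [0.609, -3.071, -0.005]
ft_force: [0.1, 0.8, -3.5]
width: 0.394
```

Run:
```python
from h import *
from rig import *
print(go(get_state(),[.38,.07,.10],112))
d=snapshot("scene");cv2.imwrite("pics/s2.png",cv2.resize(d["color"][100:290,230:400,::-1],None,fx=3,fy=3))
```

```text
t 4.87 tcp [0.5669 0.0959 0.1187] yaw 112.43 shift [7.3  1.89 0.83] (mm [182.4  47.3  20.9]) turn 0.09 f [ 0.1  0.8 -3.5] w 0.394 tilt -1.000 q6 -1.95
```

View pics/s2.png

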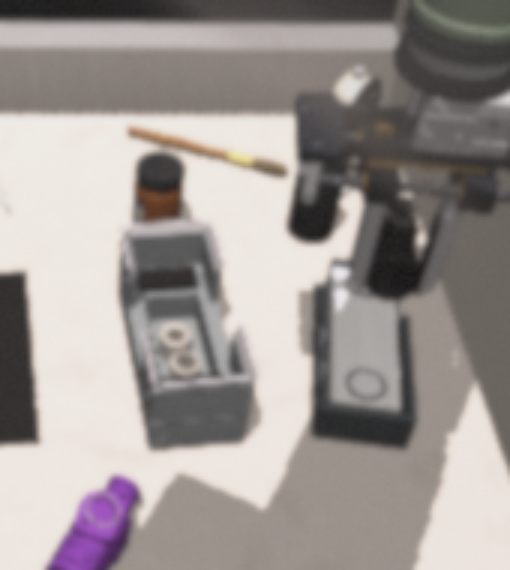

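The view shows the valve lifted clear and the cover left flat in the tray (crop (365,360)). Next I carry it to the free bench at about (0.42, 0.07).

Call:
carry_out:
  plan:
    - [30, [0.5, 0.2, 0], 0]
    - [30, [1, 0.2, 0], 0]
    - [30, [1, 0.2, 0], 0]
    - [30, [1, 0.2, 0], 0]
    - [30, [1, 0.2, 0.2], 0]
    - [30, [1, 0.2, 0.2], 0]
    - [30, [0.6, 0.1, 0.2], 0]
    - [30, [0, 0, 0], 0]

```text
time_s: 5.58
ee_pos: [0.3981, 0.0673, 0.0948]
tool_rot: [0.606, -3.053, -0.012]
ft_force: [-0.5, 0.2, -3.8]
width: 0.396
```

Run:
```python
from h import *
from rig import *
print(go(get_state(),[.390,.058,.02],112))
```

```text
t 5.58 tcp [0.3981 0.0673 0.0948] yaw 112.45 shift [ 0.36 -0.26  3.  ] (mm [ 9.  -6.5 75. ]) turn 0.09 f [-0.5  0.2 -3.8] w 0.396 tilt -1.000 q6 -2.01
```

Call:
carry_out:
  plan:
    - [30, [0, 0, 0.8], 0]
    - [30, [0, 0, 0.8], 0]
    - [30, [0, 0, 0.8], 0]
    - [30, [0, 0, 0.3], 0]
    - [30, [0, 0, 0], 0]
    - [30, [0, 0, 0], 0]

```text
time_s: 6.08
ee_pos: [0.397, 0.0678, 0.0239]
tool_rot: [0.604, -3.054, -0.013]
ft_force: [-0.1, 1.0, -2.6]
width: 0.395
```

Run:
```python
from h import *
from rig import *
print(go(get_state(),[.390,.058,.0086],112))
d=snapshot("scene");cv2.imwrite("pics/s3.png",cv2.resize(d["color"][200:340,230:400,::-1],None,fx=4,fy=4))
```

```text
t 6.08 tcp [0.397  0.0678 0.0239] yaw 112.38 shift [ 0.39 -0.26  0.62] (mm [ 9.8 -6.6 15.5]) turn 0.08 f [-0.1  1.  -2.6] w 0.395 tilt -1.000 q6 -2.01
```

View pics/s3.png

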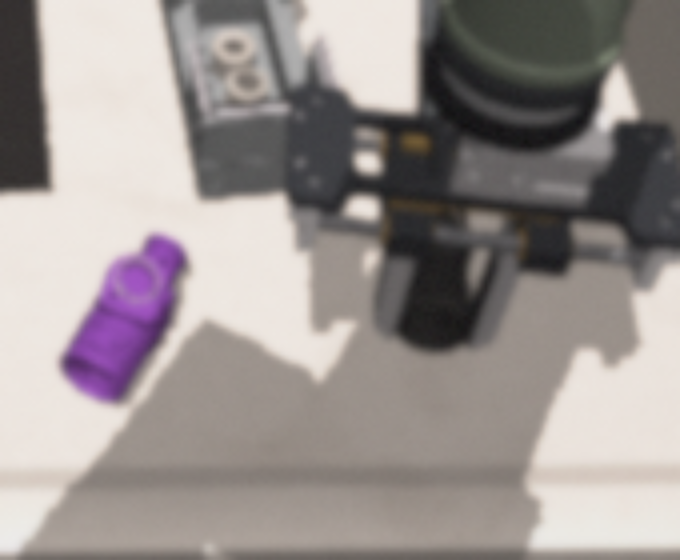

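The valve hangs level in the fingers at (435,300), clear of the purple look-alike and the case. I'll lower it gently.

Call:
carry_out:
  plan:
    - [30, [0, 0, 0.3], 0]
    - [30, [0, 0, 0.1], 0]
    - [30, [0, 0, 0.1], 0]
    - [30, [0, 0, 0], 0]

```text
time_s: 6.47
ee_pos: [0.4011, 0.0678, 0.0135]
tool_rot: [0.606, -3.061, -0.01]
ft_force: [0.1, 0.5, -4.5]
width: 0.393
```

Run:
```python
from h import *
from rig import *
print(go(get_state(),[.390,.058,.0086],112))
```

```text
t 6.47 tcp [0.4011 0.0678 0.0135] yaw 112.40 shift [ 0.56 -0.19  0.21] (mm [13.9 -4.9  5.1]) turn 0.08 f [ 0.1  0.5 -4.5] w 0.393 tilt -1.000 q6 -2.01
```

Call:
carry_out:
  plan:
    - [30, [0, 0, 0.1], 0]
    - [30, [0, 0, 0.1], 0]
    - [30, [0, 0, 0.1], 0]

```text
time_s: 6.72
ee_pos: [0.402, 0.0676, 0.008]
tool_rot: [0.607, -3.062, -0.009]
ft_force: [-12.5, -0.6, 36.4]
width: 0.396
```

Run:
```python
from h import *
from rig import *
print(go(get_state(),[.390,.058,.0086],112))
```

```text
t 6.72 tcp [0.402  0.0676 0.008 ] yaw 112.43 shift [ 0.59 -0.17 -0.02] (mm [14.8 -4.2 -0.4]) turn 0.09 f [-12.5  -0.6  36.4] w 0.396 tilt -1.000 q6 -2.01
```

Call:
carry_out:
  plan:
    - [30, [0, 0, -0.05], 0]
    - [60, [0, 0, 0], 0]
    - [70, [0, 0, 0], 0]
    - [70, [0, 0, 0], 0]
    - [70, [0, 0, -0.5], 0]
    - [70, [0, 0, -1], 0]
    - [70, [0, 0, -1], 0]
    - [70, [0, 0, -1], 0]

```text
time_s: 7.38
ee_pos: [0.4017, 0.0675, 0.0963]
tool_rot: [0.605, -3.056, -0.012]
ft_force: [1.1, -0.8, 0.3]
width: 0.745
```

Run:
```python
from h import *
from rig import *
print(go(get_state(),[.637,.1225,.13],110))
for n in("top","scene"):
    d=snapshot(n);P=cloud(d);z=P[...,2];np.savez(n+"1.npz",**d)
    v=(np.hypot(P[...,0]-.43,P[...,1]-.08)<.075)&(z>.008)&(z<.06)&(d["depth"]>0);print(rect(P[v]),z[v].max())
    cv2.imwrite(f"pics/{n}4.png",cv2.resize(d["color"][130:330,200:400,::-1],None,fx=2.9,fy=2.9))
```

```text
t 7.38 tcp [0.4017 0.0675 0.0963] yaw 112.38 shift [-9.51 -1.53 -1.6 ] (mm [-237.6  -38.3  -39.9]) turn 0.48 f [ 1.1 -0.8  0.3] w 0.745 tilt -1.000 q6 -2.01
(array([438.4,  83.4]), array([89.4, 34.7]), 28.9) 0.0523284342850634
(array([445.6,  85.6]), array([116.8,  37.9]), 21.4) 0.05179487834060059
```

View pics/scene4.png

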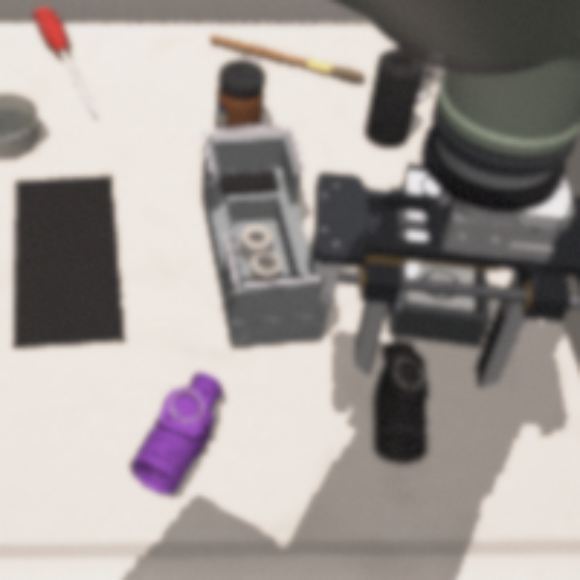

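The valve body stands on the bench upright at crop (402,410), flange up (height 52 mm). Next I go above the cover's grip point.

Call:
carry_out:
  plan:
    - [80, [-0.9, -0.15, -0.5], 0.2]
    - [80, [-1, -0.15, -0.4], 0.2]
    - [80, [-1, -0.15, -0.3], 0]
    - [80, [-1, -0.15, 0], 0]
    - [80, [-1, -0.15, 0], 0]
    - [80, [-1, -0.15, 0], 0]
    - [80, [-1, -0.15, 0], 0]
    - [80, [-0.5, -0.1, 0], 0]

```text
time_s: 8.15
ee_pos: [0.5909, 0.1074, 0.1181]
tool_rot: [0.548, -3.069, -0.01]
ft_force: [-0.3, 0.4, 1.1]
width: 0.852
```

Run:
```python
from h import *
from rig import *
print(go(get_state(),[.635,.1215,.13],110))
d=snapshot("wrist");np.savez("w2.npz",**d);cv2.imwrite("pics/w2.png",d["color"][:,:,::-1])
P=cloud(d);z=P[...,2];hsv=cv2.cvtColor(d["color"],cv2.COLOR_RGB2HSV)
t=(np.hypot(P[...,0]-.592,P[...,1]-.107)<.1)&(d["depth"]>0)
print("tray",rect(P[t&(z>.015)&(z<.045)]))
c=t&(z>.027)&(z<.045)&(hsv[...,2]>100);print("cover",rect(P[c]),np.median(z[c]))
```

```text
t 8.15 tcp [0.5909 0.1074 0.1181] yaw 110.22 shift [-1.84 -0.08 -0.52] (mm [-45.9  -1.9 -12.9]) turn 0.04 f [-0.3  0.4  1.1] w 0.852 tilt -1.000 q6 -1.89
tray (array([593.3, 106.4]), array([169.7,  74.1]), 20.1)
cover (array([592.3, 106. ]), array([167.7,  74.1]), 20.1) 0.0363042488278385
```

View pics/w2.png

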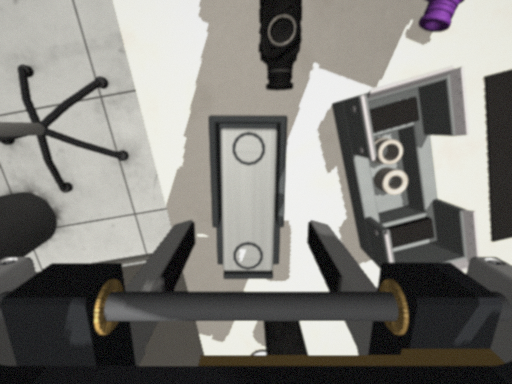

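The wrist view shows the cover in the tray at (248,200), open sides toward the bottom, and the valve behind at (280,40). I'll move over the grip point, then down.

Call:
carry_out:
  plan:
    - [80, [-0.9, -0.04, 0], 0]
    - [80, [-0.9, -0.04, 0], 0]
    - [80, [0, 0, 0.3], 0]
    - [80, [0, 0, 0.8], 0]
    - [80, [0, 0, 0], 0]

```text
time_s: 8.62
ee_pos: [0.6308, 0.1209, 0.0799]
tool_rot: [0.546, -3.059, -0.011]
ft_force: [-1.5, -0.1, 0.6]
width: 0.852
```

Run:
```python
from h import *
from rig import *
print(go(get_state(),[.6355,.122,.012],110))
```

```text
t 8.62 tcp [0.6308 0.1209 0.0799] yaw 110.21 shift [-0.28 -0.06  2.71] (mm [-7.  -1.5 67.7]) turn 0.04 f [-1.5 -0.1  0.6] w 0.852 tilt -0.999 q6 -1.87
```

Call:
carry_out:
  plan:
    - [80, [-0.25, -0.05, 0.8], 0]
    - [80, [0, 0, 0.8], 0]
    - [80, [0, 0, 0.7], 0]
    - [80, [0, 0, 0], 0]

```text
time_s: 8.95
ee_pos: [0.6299, 0.1209, 0.0189]
tool_rot: [0.544, -3.053, -0.012]
ft_force: [-1.6, 0.9, -0.7]
width: 0.852
```

Run:
```python
from h import *
from rig import *
print(go(get_state(),[.6355,.122,.012],110))
```

```text
t 8.95 tcp [0.6299 0.1209 0.0189] yaw 110.20 shift [-0.24 -0.04  0.27] (mm [-5.9 -1.   6.6]) turn 0.04 f [-1.6  0.9 -0.7] w 0.852 tilt -0.999 q6 -1.87
```

Call:
carry_out:
  plan:
    - [80, [-0.15, 0, 0.25], 0]
    - [70, [0, 0, 0], 0]
    - [50, [0, 0, 0], 0]
    - [45, [0, 0, 0], 0]
    - [45, [0, 0, 0], 0]
    - [45, [0, 0, 0], 0]
  squeeze: 45

```text
time_s: 9.45
ee_pos: [0.6331, 0.1218, 0.0157]
tool_rot: [0.544, -3.055, -0.011]
ft_force: [0.0, 0.5, -1.3]
width: 0.572
```

Run:
```python
from h import *
from rig import *
print(go(get_state(),[.6355,.122,.012],110))
```

```text
t 9.45 tcp [0.6331 0.1218 0.0157] yaw 110.19 shift [-0.1  -0.03  0.14] (mm [-2.4 -0.7  3.6]) turn 0.04 f [ 0.   0.5 -1.3] w 0.572 tilt -0.999 q6 -1.87
```

Call:
carry_out:
  plan:
    - [45, [0, 0, -0.4], 0]
    - [45, [0, 0, -0.8], 0]
    - [45, [0, 0, -1], 0]
    - [45, [0, 0, -1], 0]
    - [45, [0, 0, -1], 0]
    - [45, [0, 0, -0.8], 0]
    - [45, [0, 0, -0.4], 0]

```text
time_s: 10.03
ee_pos: [0.6363, 0.1218, 0.1577]
tool_rot: [0.544, -3.051, -0.012]
ft_force: [0.7, 0.1, -1.2]
width: 0.569
```

Run:
```python
from h import *
from rig import *
print(go(get_state(),[.478,.406,.14],124.6))
d=snapshot("scene");np.savez("s5.npz",**d);cv2.imwrite("pics/s5.png",cv2.resize(d["color"][80:290,200:420,::-1],None,fx=2.7,fy=2.7))
```

```text
t 10.03 tcp [0.6363 0.1218 0.1577] yaw 110.19 shift [ 1.98 12.84  0.98] (mm [ 49.5 321.1  24.6]) turn -2.88 f [ 0.7  0.1 -1.2] w 0.569 tilt -0.999 q6 -1.87
```

View pics/s5.png

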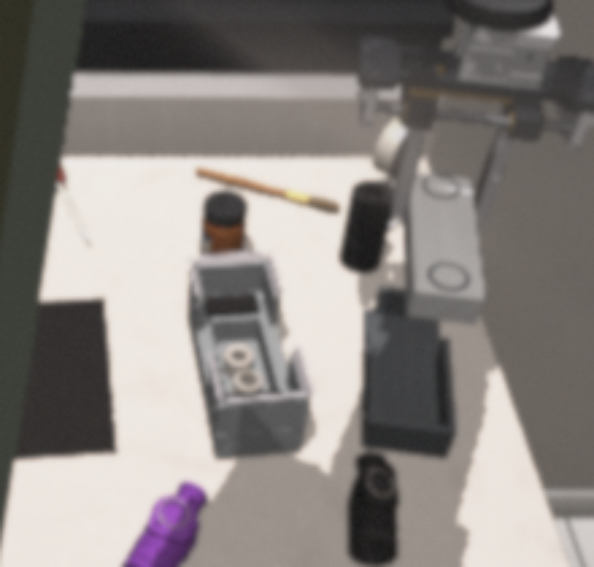

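The cover hangs level in the gripper at (445,240), and the tray is empty. I carry it over the case to the mat.

Call:
carry_out:
  plan:
    - [45, [0, 0.5, 0], 0]
    - [45, [0.1, 0.9, 0], -1]
    - [45, [0.2, 1, 0], -1]
    - [45, [0.3, 1, 0], -0.8]
    - [45, [0.3, 1, 0], 0]
    - [45, [0.3, 1, 0], 0]
    - [45, [0.3, 1, 0], 0]
    - [45, [0.3, 1, 0], 0]

```text
time_s: 10.75
ee_pos: [0.4985, 0.2623, 0.1567]
tool_rot: [0.917, -2.954, -0.022]
ft_force: [0.1, -0.1, -0.4]
width: 0.568
```

Run:
```python
from h import *
from rig import *
print(go(get_state(),[.477,.406,.10],124.6))
```

```text
t 10.75 tcp [0.4985 0.2623 0.1567] yaw 124.44 shift [-2.64  5.16  2.3 ] (mm [-66.  129.1  57.5]) turn -0.03 f [ 0.1 -0.1 -0.4] w 0.568 tilt -0.999 q6 -1.85
```

Call:
carry_out:
  plan:
    - [45, [-0.4, 1, 0], 0]
    - [45, [-0.5, 1, 0], 0]
    - [45, [-0.5, 1, 0], 0]
    - [45, [-0.5, 1, 0], 0]
    - [45, [-0.5, 0.6, 0.2], 0]
    - [45, [-0.2, 0, 0.4], 0]
    - [45, [0, 0, 0.4], 0]
    - [45, [0, 0, 0], 0]

```text
time_s: 11.42
ee_pos: [0.4634, 0.4034, 0.117]
tool_rot: [0.923, -2.924, -0.02]
ft_force: [-1.1, -1.1, -1.8]
width: 0.569
```

Run:
```python
from h import *
from rig import *
print(go(get_state(),[.477,.406,.02],124.6))
d=snapshot("scene");np.savez("s6.npz",**d);cv2.imwrite("pics/s6.png",cv2.resize(d["color"][100:290,130:350,::-1],None,fx=2.7,fy=2.7))
```

```text
t 11.42 tcp [0.4634 0.4034 0.117 ] yaw 124.96 shift [-0.77 -0.36  3.83] (mm [-19.2  -9.1  95.7]) turn 0.07 f [-1.1 -1.1 -1.8] w 0.569 tilt -0.997 q6 -1.63
```

View pics/s6.png

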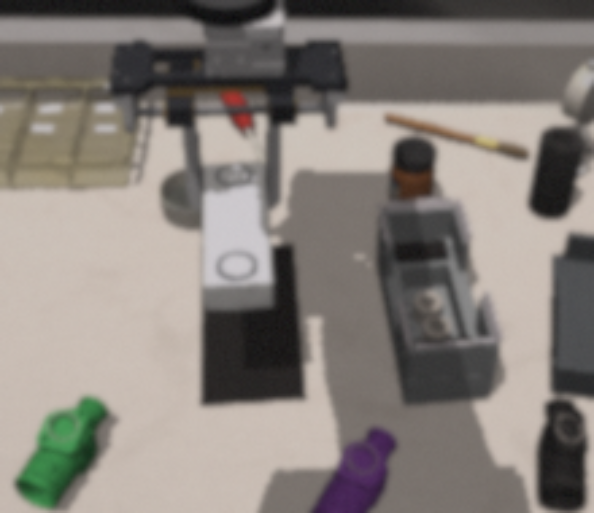

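Run:
```python
from h import *
from rig import *
s=get_state();m=R.from_rotvec(s["tool_rot"]).as_matrix();print(m.round(3),np.round(s["q"],3))
q=s["q"];print("q2+q3-?+q5",q[1]+q[2]+q[4]-np.pi)
```

```text
[[-0.817 -0.572 -0.075]
 [-0.573  0.819 -0.01 ]
 [ 0.067  0.035 -0.997]] [ 0.557  0.413  1.465  0.032  1.333 -1.633]
q2+q3-?+q5 0.0693705964456699
```

Call:
carry_out:
  plan:
    - [45, [-0.5, -0.2, 0.5], 0]
    - [45, [-0.3, -0.1, 0.7], 0]
    - [45, [0, 0, 0.7], 0]
    - [45, [0, 0, 0.7], 0]
    - [45, [0, 0, 0.3], 0]
    - [45, [0, 0, 0], 0]

```text
time_s: 11.97
ee_pos: [0.4812, 0.4006, 0.0412]
tool_rot: [0.909, -2.928, -0.017]
ft_force: [-0.7, -0.9, -1.0]
width: 0.571
```

Run:
```python
from h import *
from rig import *
s=get_state();print(go(s,[.477,.406,.014],124.6),R.from_rotvec(s["tool_rot"]).as_matrix()[:,2].round(3))
```

```text
t 11.97 tcp [0.4812 0.4006 0.0412] yaw 124.43 shift [-0.06  0.24  1.1 ] (mm [-1.5  5.9 27.4]) turn -0.03 f [-0.7 -0.9 -1. ] w 0.571 tilt -0.997 q6 -1.64 [-0.076 -0.012 -0.997]
```

Call:
carry_out:
  plan:
    - [45, [0, 0.2, 0.4], 0]
    - [45, [0, 0, 0.3], 0]
    - [45, [0, 0, 0.2], 0]
    - [45, [0, 0, 0.1], 0]

```text
time_s: 12.3
ee_pos: [0.4781, 0.404, 0.0173]
tool_rot: [0.906, -2.932, -0.018]
ft_force: [-0.7, 0.7, -1.0]
width: 0.571
```

Run:
```python
from h import *
from rig import *
s=get_state();print(go(s,[.477,.406,.014],124.6),R.from_rotvec(s["tool_rot"]).as_matrix()[:,2].round(3))
```

```text
t 12.30 tcp [0.4781 0.404  0.0173] yaw 124.28 shift [-0.02  0.09  0.14] (mm [-0.4  2.2  3.4]) turn -0.06 f [-0.7  0.7 -1. ] w 0.571 tilt -0.997 q6 -1.64 [-0.073 -0.01  -0.997]
```

Call:
carry_out:
  plan:
    - [45, [0, 0.05, 0.2], 0]
    - [45, [0, 0, 0.2], 0]
    - [45, [0, 0, 0.2], 0]

```text
time_s: 12.55
ee_pos: [0.4779, 0.4056, 0.012]
tool_rot: [0.909, -2.932, -0.015]
ft_force: [-9.6, -6.0, 28.5]
width: 0.568
```

Run:
```python
from h import *
from rig import *
s=get_state();print(go(s,[.477,.406,.014],124.6),R.from_rotvec(s["tool_rot"]).as_matrix()[:,2].round(3),s["ft_torque"])
d=snapshot("scene");cv2.imwrite("pics/s7.png",cv2.resize(d["color"][130:270,160:300,::-1],None,fx=4,fy=4))
```

```text
t 12.55 tcp [0.4779 0.4056 0.012 ] yaw 124.38 shift [ 0.03  0.04 -0.08] (mm [ 0.6  0.9 -2. ]) turn -0.04 f [-9.6 -6.  28.5] w 0.568 tilt -0.997 q6 -1.63 [-0.071 -0.012 -0.997] [-1.76716988  1.56934628 -0.18995794]
```

View pics/s7.png

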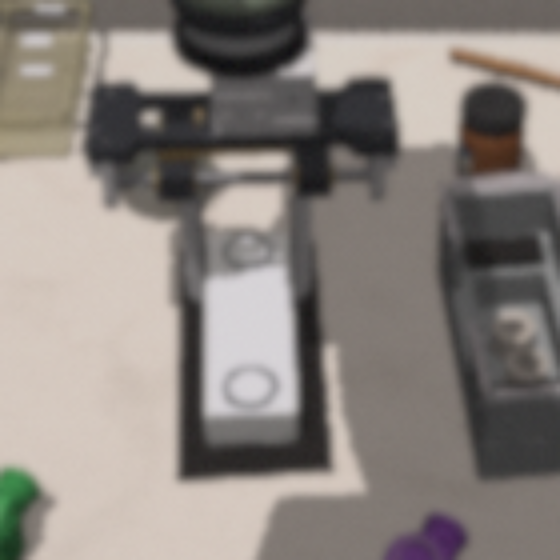

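The cover lies nearly flat on the mat at crop (250,340), with 28 N contact. I release and lift.

Call:
carry_out:
  plan:
    - [54, [0, 0, -0.04], 0]
    - [70, [0, 0, 0], 0]
    - [80, [0, 0, 0], 0]
    - [80, [0, 0, -0.6], 0]
    - [80, [0, 0, -1], 0]
    - [80, [0, 0, -1], 0]
    - [80, [0.4, 0, -0.6], 0]
    - [80, [0, 0, 0], 0]

```text
time_s: 13.27
ee_pos: [0.4754, 0.4023, 0.0964]
tool_rot: [0.911, -2.933, -0.016]
ft_force: [0.7, 0.3, -0.0]
width: 0.848
```

Run:
```python
from h import *
from rig import *
s=get_state();print(go(s,[.444,.383,.1],124.6),R.from_rotvec(s["tool_rot"]).as_matrix()[:,2].round(3))
d=snapshot("wrist");np.savez("w3.npz",**d);cv2.imwrite("pics/w3.png",d["color"][:,:,::-1])
P=cloud(d);z=P[...,2];g=cv2.cvtColor(d["color"],cv2.COLOR_RGB2HSV)
c=(np.hypot(P[...,0]-.442,P[...,1]-.382)<.1)&(d["depth"]>0)&(z>.025)&(z<.045)&(np.indices(z.shape)[0]<285)&(g[...,2]>90)
print("wrist cover",rect(P[c]),np.percentile(z[c],[5,50,95]))
for n in("top","scene"):
    d=snapshot(n);P=cloud(d);z=P[...,2];g=cv2.cvtColor(d["color"],cv2.COLOR_RGB2HSV)
    c=(np.hypot(P[...,0]-.442,P[...,1]-.382)<.1)&(d["depth"]>0)&(z>.025)&(z<.045)&(g[...,2]>90)
    print(n,"cover",rect(P[c]),np.percentile(z[c],[5,50,95]))
```

```text
t 13.27 tcp [0.4754 0.4023 0.0964] yaw 124.46 shift [ 1.48  0.08 -0.05] (mm [37.   1.9 -1.2]) turn -0.03 f [ 0.7  0.3 -0. ] w 0.848 tilt -0.997 q6 -1.63 [-0.07  -0.011 -0.997]
wrist cover (array([445.1, 383.9]), array([148.9,  54.3]), 34.1) [0.0319033  0.0332686  0.03465501]
top cover (array([467.2, 399.6]), array([60. , 53.5]), 34.1) [0.03019992 0.03274368 0.03577557]
scene cover (array([441.8, 382.1]), array([150.1,  54. ]), 33.4) [0.02911066 0.03165506 0.03369838]
```

View pics/w3.png

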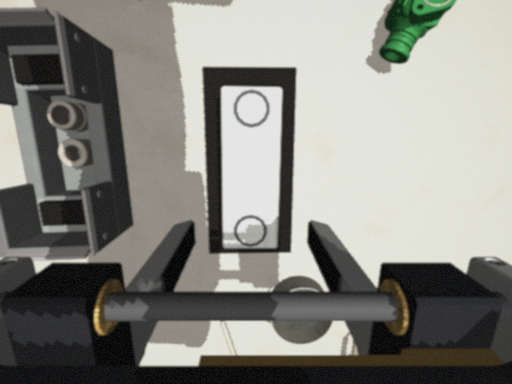

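The wrist view shows the cover flat on the mat at (251,165), all readings 0.032–0.035 m, centre (0.444, 0.383), yaw 34°. I regrip it at its middle.

Call:
carry_out:
  plan:
    - [80, [0.7, 0.04, 0], 0.1]
    - [80, [0.7, 0.04, 0.2], 0]
    - [80, [0, 0, 0.7], 0]
    - [80, [0, 0, 0.7], 0]
    - [80, [0, 0, 0.5], 0]
    - [80, [0, 0, 0], 0]

```text
time_s: 13.92
ee_pos: [0.4347, 0.3794, 0.0307]
tool_rot: [0.891, -2.921, -0.009]
ft_force: [-1.1, -0.5, -0.7]
width: 0.852
```

Run:
```python
from h import *
from rig import *
s=get_state();print(go(s,[.444,.3833,.010],124),R.from_rotvec(s["tool_rot"]).as_matrix()[:,2].round(3))
```

```text
t 13.92 tcp [0.4347 0.3794 0.0307] yaw 123.87 shift [-0.46 -0.11  0.79] (mm [-11.6  -2.6  19.7]) turn -0.03 f [-1.1 -0.5 -0.7] w 0.852 tilt -0.996 q6 -1.63 [-0.086 -0.02  -0.996]
```

Call:
carry_out:
  plan:
    - [80, [-0.45, -0.1, 0.3], 0]
    - [80, [0, 0, 0.3], 0]
    - [80, [0, 0, 0.1], 0]
    - [80, [0, 0, 0], 0]

```text
time_s: 14.25
ee_pos: [0.4405, 0.3815, 0.0064]
tool_rot: [0.889, -2.911, -0.005]
ft_force: [-0.3, 0.3, 0.3]
width: 0.849
```

Run:
```python
from h import *
from rig import *
s=get_state();print(go(s,[.444,.3833,.010],124),R.from_rotvec(s["tool_rot"]).as_matrix()[:,2].round(3))
```

```text
t 14.25 tcp [0.4405 0.3815 0.0064] yaw 123.86 shift [-0.14 -0.01 -0.16] (mm [-3.5 -0.3 -3.9]) turn -0.03 f [-0.3  0.3  0.3] w 0.849 tilt -0.995 q6 -1.63 [-0.094 -0.025 -0.995]
```

Call:
carry_out:
  plan:
    - [70, [-0.1, 0, -0.08], 0]
    - [50, [0, 0, 0], 0]
    - [45, [0, 0, 0], 0]
    - [45, [0, 0, 0], 0]
    - [45, [0, 0, 0], 0]
    - [45, [0, 0, 0], 0]
  squeeze: 45

```text
time_s: 14.75
ee_pos: [0.4434, 0.3837, 0.0102]
tool_rot: [0.89, -2.913, -0.006]
ft_force: [-0.3, 0.1, -0.5]
width: 0.574
```

Run:
```python
from h import *
from rig import *
s=get_state();print(go(s,[.444,.3833,.010],124),R.from_rotvec(s["tool_rot"]).as_matrix().round(3))
```

```text
t 14.75 tcp [0.4434 0.3837 0.0102] yaw 123.88 shift [-0.01 -0.03  0.01] (mm [-0.4 -0.7  0.2]) turn -0.02 f [-0.3  0.1 -0.5] w 0.574 tilt -0.995 q6 -1.63 [[-0.825 -0.557 -0.092]
 [-0.558  0.83  -0.024]
 [ 0.09   0.032 -0.995]]
```

Run:
```python
from h import *
for f in("w1","w2","w3"):
    d=dict(np.load(f+".npz"));P=cloud(d);z=P[...,2];hsv=cv2.cvtColor(d["color"],cv2.COLOR_RGB2HSV);v=np.indices(z.shape)[0]
    near=(np.hypot(P[...,0]-.516,P[...,1]-.236)<.1)&(d["depth"]>0)
    sl=near&(hsv[...,2]<45)&(z>.036)&(z<.05)&(v<262)
    k,l,st,ce=cv2.connectedComponentsWithStats(sl.astype(np.uint8))
    for i in range(1,k):
        if st[i,4]>60: print(f,"seal",ce[i].round(),st[i,4],rect(P[l==i]),np.median(z[l==i]).round(4))
    a=near&(z>.078)&(z<.09)&(v<262);print(f,"wall tops",rect(P[a]))
d=dict(np.load("s6.npz"));P=cloud(d)
for n in("top0","scene0","top1"):
    d=dict(np.load(n+".npz"));P=cloud(d);z=P[...,2]
    a=(np.hypot(P[...,0]-.516,P[...,1]-.236)<.1)&(d["depth"]>0)&(z>.075)&(z<.09);print(n,"wall tops",rect(P[a]))
```

```text
w1 seal [397. 134.] 406 (array([465.9, 202.3]), array([40.8, 19.5]), -54.0) 0.0435
w1 seal [408. 238.] 404 (array([563.3, 270.9]), array([41.5, 19.9]), -54.8) 0.0437
w1 wall tops (array([511.5, 231. ]), array([160.9,  79.6]), 35.9)
w2 seal [395. 113.] 511 (array([467. , 202.3]), array([40.4, 18.7]), -54.4) 0.0436
w2 seal [412. 229.] 450 (array([563.2, 271.8]), array([41.5, 21. ]), -54.3) 0.0438
w2 wall tops (array([514.9, 233.3]), array([168.9,  79.1]), 36.0)
w3 seal [92. 68.] 572 (array([447.8, 231.8]), array([50.1,  3.1]), 34.8) 0.0436
w3 seal [23. 42.] 367 (array([458.7, 181.9]), array([48.2,  8.7]), -43.8) 0.0434
w3 seal [38. 69.] 1301 (array([472.2, 196.3]), array([37.6, 21.1]), -54.0) 0.0435
w3 seal [111. 209.] 407 (array([542.2, 300.4]), array([49.8,  2. ]), 35.8) 0.0437
w3 seal [ 63. 212.] 896 (array([567.8, 266.2]), array([36.9, 20.9]), -54.5) 0.0439
w3 wall tops (array([514.3, 238.9]), array([175.6,  73.7]), 34.8)
top0 wall tops (array([518.1, 236.4]), array([174.3,  79.1]), 36.0)
scene0 wall tops (array([515.4, 234.7]), array([176.9,  78.9]), 36.1)
top1 wall tops (array([518.1, 236.5]), array([174.6,  78.8]), 36.0)
```

Call:
carry_out:
  plan:
    - [45, [0, 0, -0.3], 0]
    - [45, [0.1, 0, -0.8], 0]
    - [45, [0.1, 0, -1], 0]
    - [45, [0.1, 0, -1], 0]
    - [45, [0.1, 0, -1], 0]
    - [45, [0.1, 0, -0.8], 0]
    - [45, [0, 0, -0.3], 0]

```text
time_s: 15.33
ee_pos: [0.4418, 0.3776, 0.1448]
tool_rot: [0.887, -2.905, -0.002]
ft_force: [0.3, 0.9, -0.1]
width: 0.57
```

Run:
```python
from h import *
from rig import *
s=get_state();print(go(s,[.5145,.2368,.125],125.5),R.from_rotvec(s["tool_rot"]).as_matrix()[:,2].round(3))
```

```text
t 15.33 tcp [0.4418 0.3776 0.1448] yaw 123.87 shift [ 0.66 -6.32  0.66] (mm [  16.6 -158.    16.5]) turn -0.33 f [ 0.3  0.9 -0.1] w 0.570 tilt -0.995 q6 -1.63 [-0.1   -0.029 -0.995]
```

Call:
carry_out:
  plan:
    - [45, [0.1, -0.5, 0], -0.2]
    - [45, [0.1, -1, 0], -0.2]
    - [45, [0.1, -1, 0], 0]
    - [45, [0.1, -1, 0], 0]
    - [45, [0.1, -1, 0], 0]
    - [45, [0.1, -1, 0], 0]
    - [45, [0, -0.4, 0], 0]
    - [45, [0, 0, 0], 0]

```text
time_s: 16.0
ee_pos: [0.5193, 0.2472, 0.1449]
tool_rot: [0.95, -2.893, -0.01]
ft_force: [0.2, 0.9, -1.6]
width: 0.569
```

Run:
```python
from h import *
from rig import *
s=get_state();print(go(s,[.5157,.2359,.125],126),R.from_rotvec(s["tool_rot"]).as_matrix()[:,2].round(3))
```

```text
t 16.00 tcp [0.5193 0.2472 0.1449] yaw 126.25 shift [ 0.31 -0.31  0.81] (mm [ 7.8 -7.7 20.4]) turn 0.05 f [ 0.2  0.9 -1.6] w 0.569 tilt -0.995 q6 -1.91 [-0.093 -0.024 -0.995]
```

Call:
carry_out:
  plan:
    - [45, [0.2, -0.3, 0.2], 0]
    - [45, [0.1, 0, 0.2], 0]
    - [45, [0, 0, 0.2], 0]
    - [45, [0, 0, 0], 0]
    - [45, [0, 0, 0], 0]

```text
time_s: 16.42
ee_pos: [0.5127, 0.2385, 0.1274]
tool_rot: [0.952, -2.889, -0.014]
ft_force: [0.4, 0.7, -1.2]
width: 0.574
```

Run:
```python
from h import *
from rig import *
s=get_state();print(go(s,[.5157,.2359,.10],126),R.from_rotvec(s["tool_rot"]).as_matrix()[:,2].round(3))
d=snapshot("scene");np.savez("s8.npz",**d);cv2.imwrite("pics/s8.png",cv2.resize(d["color"][130:270,220:360,::-1],None,fx=4,fy=4))
P=cloud(d);z=P[...,2];g=cv2.cvtColor(d["color"],cv2.COLOR_RGB2HSV)
c=(np.hypot(P[...,0]-.516,P[...,1]-.236)<.1)&(d["depth"]>0)&(z>.135)&(z<.17)&(g[...,2]>110);print(rect(P[c]),np.percentile(z[c],[5,50,95]))
# plane fit
A=np.c_[P[c][:,:2],np.ones(c.sum())];print(np.linalg.lstsq(A,P[c][:,2],rcond=None)[0])
```

```text
t 16.42 tcp [0.5127 0.2385 0.1274] yaw 126.37 shift [-0.13 -0.2   1.08] (mm [-3.4 -4.9 27. ]) turn 0.07 f [ 0.4  0.7 -1.2] w 0.574 tilt -0.995 q6 -1.93 [-0.098 -0.023 -0.995]
(array([510.7, 237.9]), array([152. ,  77.7]), 41.5) [0.14459881 0.14981116 0.15240697]
[-0.00852276  0.02819038  0.14751899]
```

View pics/s8.png

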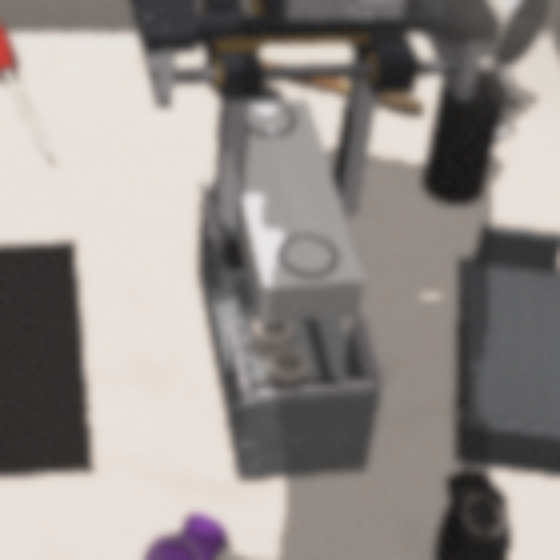

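The cover hangs level above the case at crop (300,220), parallel to it. I correct laterally and descend.

Call:
carry_out:
  plan:
    - [45, [-0.1, -0.2, 0.3], 0]
    - [45, [0, 0, 0.4], 0]
    - [45, [0, 0, 0.2], 0]
    - [45, [0, 0, 0], 0]

```text
time_s: 16.8
ee_pos: [0.5154, 0.237, 0.1026]
tool_rot: [0.956, -2.888, -0.014]
ft_force: [-0.2, -0.4, -1.2]
width: 0.573
```

Run:
```python
from h import *
from rig import *
s=get_state();print(go(s,[.5157,.2359,.09],126),R.from_rotvec(s["tool_rot"]).as_matrix()[:,2].round(3))
```

```text
t 16.80 tcp [0.5154 0.237  0.1026] yaw 126.54 shift [-0.03 -0.06  0.5 ] (mm [-0.7 -1.6 12.5]) turn 0.11 f [-0.2 -0.4 -1.2] w 0.573 tilt -0.995 q6 -1.94 [-0.097 -0.022 -0.995]
```

Call:
carry_out:
  plan:
    - [45, [-0.05, -0.06, 0.3], 0.1]
    - [45, [-0.03, 0, 0.3], 0]
    - [45, [-0.03, 0, 0.3], 0]
    - [45, [-0.03, 0, 0.2], 0]

```text
time_s: 17.13
ee_pos: [0.5171, 0.2374, 0.0727]
tool_rot: [0.942, -2.894, -0.013]
ft_force: [0.4, -0.2, -0.5]
width: 0.576
```

Run:
```python
from h import *
from rig import *
s=get_state();print(go(s,[.5157,.2359,.06],126),R.from_rotvec(s["tool_rot"]).as_matrix()[:,2].round(3))
```

```text
t 17.13 tcp [0.5171 0.2374 0.0727] yaw 125.97 shift [ 0.03 -0.04  0.51] (mm [ 0.8 -0.9 12.8]) turn -0.01 f [ 0.4 -0.2 -0.5] w 0.576 tilt -0.995 q6 -1.93 [-0.096 -0.022 -0.995]
```

Underside at about 66 mm, inside the guides with no contact force. Continuing.

Call:
carry_out:
  plan:
    - [45, [0, -0.03, 0.3], 0]
    - [45, [0, 0, 0.2], 0]
    - [45, [0, 0, 0.2], 0]
    - [45, [0, 0, 0.1], 0]

```text
time_s: 17.47
ee_pos: [0.5148, 0.236, 0.0498]
tool_rot: [0.942, -2.892, -0.014]
ft_force: [-4.5, 0.0, 15.2]
width: 0.571
```

Run:
```python
from h import *
from rig import *
s=get_state();print(go(s,[.5157,.2359,.051],126),R.from_rotvec(s["tool_rot"]).as_matrix()[:,2].round(3))
d=snapshot("scene");cv2.imwrite("pics/s9.png",cv2.resize(d["color"][130:270,220:360,::-1],None,fx=4,fy=4))
```

```text
t 17.47 tcp [0.5148 0.236  0.0498] yaw 125.97 shift [-0.02 -0.02 -0.05] (mm [-0.5 -0.6 -1.3]) turn -0.01 f [-4.5  0.  15.2] w 0.571 tilt -0.995 q6 -1.93 [-0.098 -0.022 -0.995]
```

View pics/s9.png

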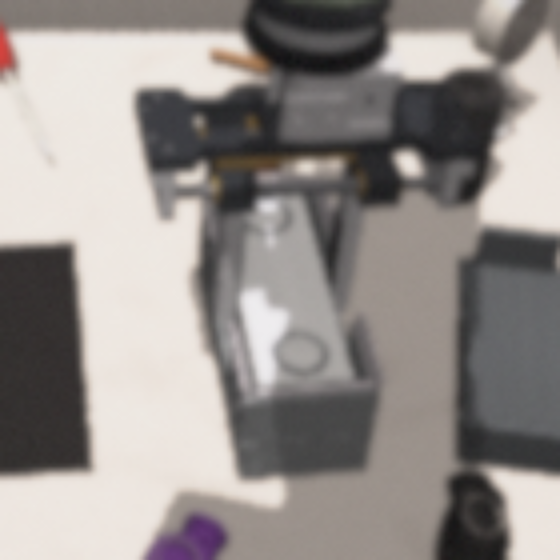

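The cover lies within the guides on the seals at crop (290,280), with 15 N contact. I release, lift and shut the fingers for pressing.

Call:
carry_out:
  plan:
    - [60, [0, 0, 0], 0]
    - [72, [0, 0, 0], 0]
    - [72, [0, 0, 0], 0]
    - [72, [0, 0, -0.5], 0]
    - [72, [0, 0, -1], 0]
    - [72, [0, 0, -1], 0]
    - [40, [0, 0, -1], 0]
    - [0, [0, 0, -0.5], 0]

```text
time_s: 18.18
ee_pos: [0.5228, 0.2378, 0.1531]
tool_rot: [0.94, -2.886, -0.014]
ft_force: [0.8, 0.1, -0.3]
width: 0.661
```

Run:
```python
from h import *
from rig import *
s=get_state();print(go(s,[.47,.203,.12],126),R.from_rotvec(s["tool_rot"]).as_matrix()[:,2].round(3))
for n in("scene","wrist"):
    d=snapshot(n);np.savez(n+"10.npz",**d);cv2.imwrite(f"pics/{n}10.png",d["color"][:,:,::-1])
    P=cloud(d);z=P[...,2];g=cv2.cvtColor(d["color"],cv2.COLOR_RGB2HSV)
    c=(np.hypot(P[...,0]-.516,P[...,1]-.236)<.085)&(d["depth"]>0)&(z>.062)&(z<.079)&(g[...,2]>80);print(n,rect(P[c]),np.percentile(z[c],[5,50,95]))
    A=np.c_[P[c][:,:2]-[.516,.236],np.ones(c.sum())];print(np.linalg.lstsq(A,P[c][:,2],rcond=None)[0].round(4))
```

```text
t 18.18 tcp [0.5228 0.2378 0.1531] yaw 125.95 shift [2.38 0.06 1.57] (mm [59.6  1.5 39.2]) turn -0.01 f [ 0.8  0.1 -0.3] w 0.661 tilt -0.994 q6 -1.93 [-0.104 -0.024 -0.994]
scene (array([519.3, 237.2]), array([161.9,  78.2]), 36.0) [0.06782474 0.07223116 0.07622719]
[ 0.0179 -0.0206  0.0722]
wrist (array([517.9, 234.2]), array([168.8,  75.7]), 36.4) [0.0720664  0.07369342 0.076563  ]
[ 0.0018 -0.0034  0.0738]
```

View pics/wrist10.png

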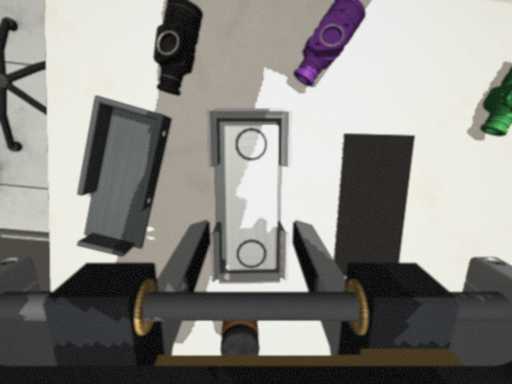

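Run:
```python
from h import *
d=dict(np.load("wrist10.npz"));print(cast(d,[(251,143.5),(251,254)],.0737))
```

```text
[[0.4716675  0.20478178 0.0737    ]
 [0.56325248 0.27124265 0.0737    ]]
```

Call:
carry_out:
  plan:
    - [0, [0.8, 0, 0.2], 0]
    - [0, [0.8, 0, 0.4], 0]
    - [0, [0.5, 0, 0.4], 0]
    - [0, [0, 0, 0.3], 0]
    - [0, [0, 0, 0], 0]

```text
time_s: 18.7
ee_pos: [0.4765, 0.2056, 0.1241]
tool_rot: [0.942, -2.89, -0.014]
ft_force: [-0.6, -0.5, -0.7]
width: 0.22
```

Run:
```python
from h import *
from rig import *
s=get_state();print(go(s,[.471,.203,.076],126),R.from_rotvec(s["tool_rot"]).as_matrix()[:,2].round(3))
```

```text
t 18.70 tcp [0.4765 0.2056 0.1241] yaw 125.98 shift [ 0.06 -0.03  1.94] (mm [ 1.5 -0.8 48.5]) turn -0.00 f [-0.6 -0.5 -0.7] w 0.220 tilt -0.995 q6 -1.96 [-0.099 -0.023 -0.995]
```

Call:
carry_out:
  plan:
    - [0, [0.05, 0, 0.3], 0]
    - [0, [0, 0, 0.5], 0]
    - [0, [0, 0, 0.5], 0]
    - [0, [0, 0, 0.3], 0]
    - [0, [0, 0, 0], 0]

```text
time_s: 19.12
ee_pos: [0.4732, 0.2053, 0.0809]
tool_rot: [0.943, -2.891, -0.015]
ft_force: [-0.9, 0.4, 0.3]
width: 0.006
```

Run:
```python
from h import *
from rig import *
s=get_state();print(go(s,[.471,.204,.074],126),R.from_rotvec(s["tool_rot"]).as_matrix()[:,2].round(3))
```

```text
t 19.12 tcp [0.4732 0.2053 0.0809] yaw 126.01 shift [ 0.08 -0.    0.29] (mm [ 1.9 -0.   7.1]) turn 0.00 f [-0.9  0.4  0.3] w 0.006 tilt -0.995 q6 -1.96 [-0.099 -0.022 -0.995]
```

Call:
carry_out:
  plan:
    - [0, [0, 0, 0.3], 0]
    - [0, [0, 0, 0.2], 0]
    - [0, [0, 0, 0.2], 0]
    - [0, [0, 0, 0.2], 0]

```text
time_s: 19.45
ee_pos: [0.4738, 0.2053, 0.0669]
tool_rot: [0.944, -2.889, -0.012]
ft_force: [-9.4, -1.6, 33.1]
width: 0.002
```

Run:
```python
from h import *
from rig import *
s=get_state();print(go(s,[.471,.204,.066],126),R.from_rotvec(s["tool_rot"]).as_matrix()[:,2].round(3))
```

```text
t 19.45 tcp [0.4738 0.2053 0.0669] yaw 126.09 shift [0.12 0.02 0.05] (mm [2.9 0.6 1.2]) turn 0.02 f [-9.4 -1.6 33.1] w 0.002 tilt -0.995 q6 -1.96 [-0.099 -0.024 -0.995]
```

Call:
carry_out:
  plan:
    - [0, [0, 0, 0.2], 0]
    - [0, [0, 0, 0.2], 0]

```text
time_s: 19.62
ee_pos: [0.4742, 0.2056, 0.0667]
tool_rot: [0.946, -2.888, -0.012]
ft_force: [-9.3, -3.3, 27.1]
width: 0.004
```

Run:
```python
from h import *
from rig import *
s=get_state();print(go(s,[.471,.204,.066],126))
```

```text
t 19.62 tcp [0.4742 0.2056 0.0667] yaw 126.15 shift [0.14 0.02 0.04] (mm [3.4 0.6 1.1]) turn 0.03 f [-9.3 -3.3 27.1] w 0.004 tilt -0.995 q6 -1.96
```

Call:
carry_out:
  plan:
    - [0, [0, 0, -0.5], 0]
    - [0, [-0.4, 0, -0.7], 0]
    - [0, [-1, 0, 0], 0]
    - [0, [-1, 0, 0], 0]
    - [0, [-1, 0, 0], 0]
    - [0, [-0.7, 0, 0], 0]
    - [0, [0, 0, 0], 0]

```text
time_s: 20.2
ee_pos: [0.5664, 0.2708, 0.093]
tool_rot: [0.949, -2.898, -0.011]
ft_force: [-0.1, 0.6, 0.1]
width: 0.004
```

Run:
```python
from h import *
from rig import *
s=get_state();print(go(s,[.5625,.270,.080],126),R.from_rotvec(s["tool_rot"]).as_matrix()[:,2].round(3))
```

```text
t 20.20 tcp [0.5664 0.2708 0.093 ] yaw 126.16 shift [0.1  0.05 0.53] (mm [ 2.5  1.2 13.3]) turn 0.03 f [-0.1  0.6  0.1] w 0.004 tilt -0.996 q6 -1.90 [-0.09  -0.022 -0.996]
```

Call:
carry_out:
  plan:
    - [0, [0, 0, 0.4], 0]
    - [0, [0, 0, 0.3], 0]
    - [0, [0, 0, 0.2], 0]
    - [0, [0, 0, 0.2], 0]
    - [0, [0, 0, 0.2], 0]

```text
time_s: 20.62
ee_pos: [0.5653, 0.2708, 0.0662]
tool_rot: [0.951, -2.904, -0.012]
ft_force: [-9.7, -3.8, 35.7]
width: 0.006
```

Run:
```python
from h import *
from rig import *
s=get_state();print(go(s,[.5625,.270,.066],126))
```

```text
t 20.62 tcp [0.5653 0.2708 0.0662] yaw 126.18 shift [0.11 0.04 0.02] (mm [2.7 1.  0.5]) turn 0.04 f [-9.7 -3.8 35.7] w 0.006 tilt -0.996 q6 -1.90
```

Call:
carry_out:
  plan:
    - [0, [0, 0, 0.3], 0]
    - [0, [0, 0, 0.3], 0]
    - [0, [0, 0, -0.5], 0]
    - [0, [0.4, 0, -0.7], 0]
    - [0, [1, 0, 0], 0]
    - [0, [1, 0, 0], 0]
    - [0, [1, 0, 0], 0]
    - [0, [0.8, 0, 0], 0]

```text
time_s: 21.28
ee_pos: [0.4793, 0.2062, 0.1079]
tool_rot: [0.954, -2.911, -0.012]
ft_force: [0.6, -1.3, 0.8]
width: 0.006
```

Run:
```python
from h import *
from rig import *
s=get_state();print(go(s,[.471,.204,.080],126))
```

```text
t 21.28 tcp [0.4793 0.2062 0.1079] yaw 126.22 shift [0.24 0.09 1.14] (mm [ 6.   2.3 28.5]) turn 0.04 f [ 0.6 -1.3  0.8] w 0.006 tilt -0.997 q6 -1.97
```

Call:
carry_out:
  plan:
    - [0, [0.1, 0.05, 0.5], 0]
    - [0, [0, 0, 0.6], 0]
    - [0, [0, 0, 0.3], 0]
    - [0, [0, 0, 0.2], 0]
    - [0, [0, 0, 0.2], 0]
    - [0, [0, 0, 0.3], 0]

```text
time_s: 21.78
ee_pos: [0.4661, 0.2007, 0.0659]
tool_rot: [0.948, -2.908, -0.011]
ft_force: [-21.0, -5.6, 66.0]
width: 0.005
```

Run:
```python
from h import *
from rig import *
s=get_state();print(go(s,[.471,.204,.066],126))
```

```text
t 21.78 tcp [0.4661 0.2007 0.0659] yaw 126.05 shift [-0.24 -0.01 -0.02] (mm [-5.9 -0.2 -0.6]) turn 0.01 f [-21.   -5.6  66. ] w 0.005 tilt -0.997 q6 -1.97
```

Both ends stop at about 66 mm. Retreating up and checking.

Call:
carry_out:
  plan:
    - [0, [0, 0, -0.5], 0]
    - [0, [0, 0, -1], 0]
    - [0, [0, 0, -1], 0]
    - [0, [0, 0, -1], 0]
    - [0, [0, 0, -1], 0]
    - [0, [0, 0, 0], 0]

```text
time_s: 22.28
ee_pos: [0.4761, 0.2031, 0.186]
tool_rot: [0.949, -2.908, -0.01]
ft_force: [0.5, -0.5, 0.8]
width: 0.004
```

Run:
```python
from h import *
from rig import *
s=get_state();print(go(s,[.471,.204,.066],126))
a=np.radians(36);e=np.array([np.cos(a),np.sin(a)]);p=np.array([-e[1],e[0]])
for n in("top","scene","wrist"):
    d=snapshot(n);np.savez(n+"11.npz",**d);cv2.imwrite(f"pics/{n}11.png",d["color"][:,:,::-1])
    P=cloud(d);z=P[...,2];w=P[...,:2]-[.517,.236];x=w@e;y=w@p
    for lo,hi in((-.066,-.045),(-.03,0),(0,.03),(.045,.066)):
        k=(x>lo)&(x<hi)&(abs(y)<.018)&(d["depth"]>0);print(n,lo,k.sum(),np.median(z[k]).round(4) if k.any() else None)
```

```text
t 22.28 tcp [0.4761 0.2031 0.186 ] yaw 126.08 shift [-0.22 -0.    4.8 ] (mm [-5.6e+00 -1.0e-01  1.2e+02]) turn 0.02 f [ 0.5 -0.5  0.8] w 0.004 tilt -0.997 q6 -1.97
top -0.066 732 0.54
top -0.03 755 0.5643
top 0 377 0.5539
top 0.045 109 0.0665
scene -0.066 1554 0.3248
scene -0.03 216 0.0656
scene 0 132 0.0647
scene 0.045 86 0.0654
wrist -0.066 6140 0.3036
wrist -0.03 21 0.066
wrist 0 0 None
wrist 0.045 0 None
```

View pics/wrist11.png

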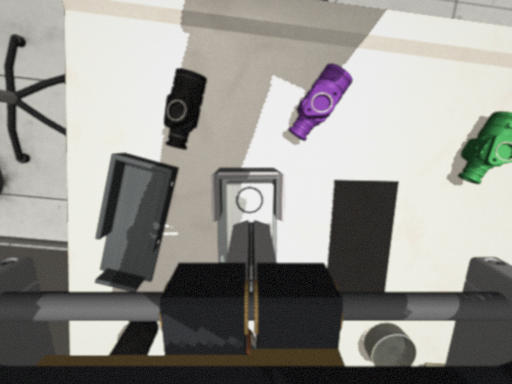

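View pics/scene11.png

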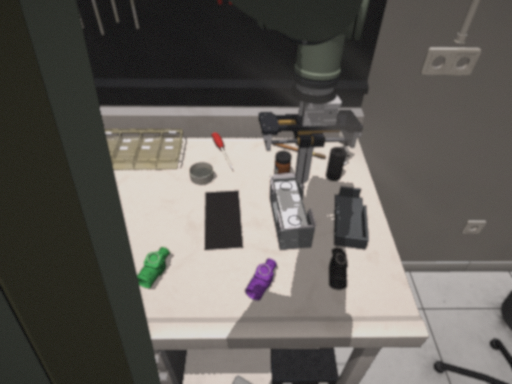

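The scene shows the cover in the case at (291,212) and the valve on the bench at (339,268). The jar (283,162), cylinder (336,163) and dish (202,173) are where they were. Near-end height check with the arm filtered out:

Run:
```python
from h import *
a=np.radians(36);e=np.array([np.cos(a),np.sin(a)]);p=np.array([-e[1],e[0]])
for n in("top","scene","wrist"):
    d=dict(np.load(n+"11.npz"));P=cloud(d);z=P[...,2];w=P[...,:2]-[.517,.236];x=w@e;y=w@p
    for lo,hi in((-.068,-.045),(-.045,0),(0,.045),(.045,.068)):
        k=(x>lo)&(x<hi)&(abs(y)<.02)&(d["depth"]>0)&(z<.08);print(n,lo,k.sum(),np.median(z[k]).round(4) if k.any() else None)
    for nm,c,r in(("jar",(.664,.329),.035),("cyl",(.728,.2015),.035),("dish",(.540,.515),.045),("valve",(.432,.08),.065)):
        k=(np.hypot(P[...,0]-c[0],P[...,1]-c[1])<r)&(z>.012)&(z<.1)&(d["depth"]>0)
        if k.sum()>60:print("  ",nm,rect(P[k]),z[k].max().round(3))
```

```text
top -0.068 13 0.0666
top -0.045 164 0.0656
top 0 201 0.0656
top 0.045 134 0.0665
   jar (array([663.6, 329.4]), array([44.5, 44.3]), 60.2) 0.075
   cyl (array([728.2, 202. ]), array([43. , 42.6]), 2.3) 0.094
   dish (array([541.2, 516. ]), array([67. , 65.1]), 46.4) 0.034
   valve (array([440.4,  83. ]), array([82.8, 36.9]), 18.4) 0.054
scene -0.068 140 0.0658
scene -0.045 240 0.065
scene 0 220 0.0648
scene 0.045 104 0.0653
   jar (array([657.8, 326.4]), array([44.6, 43. ]), 59.6) 0.072
   cyl (array([723.8, 198. ]), array([45.4, 42. ]), -6.7) 0.093
   dish (array([536.9, 513.5]), array([69.9, 64.8]), 42.2) 0.031
   valve (array([433.7,  80.9]), array([91.2, 37.5]), 21.0) 0.051
wrist -0.068 696 0.0668
wrist -0.045 462 0.0664
wrist 0 0 None
wrist 0.045 0 None
   jar (array([642.2, 332.9]), array([16.8,  4.2]), 85.3) 0.056
   cyl (array([716. , 197.8]), array([43.7, 21.4]), -83.0) 0.081
   dish (array([540.2, 513.7]), array([67. , 66.5]), 55.7) 0.032
   valve (array([436.5,  81.6]), array([89.7, 37.5]), 21.3) 0.054
```

Run:
```python
from rig import *
print(job_done())
```

```text
the job is handed in; nothing more can be done
None
```

I've handed the job in at about 22 s of the 72 s allowed. The case is closed with its cover, and my last checks show it home on both seals.

- **Valve body:** I set it on the free bench on the robot's side of the tray, at about (0.435, 0.081). It is the same way up, its top reading 51–54 mm where 52 mm is expected.
- **Cover:** I gripped it near one end in the tray, laid it flat on the mat, let go, and took it again by the middle. I then laid it between the guides on the seals and pressed it with shut fingers: near mark, far mark, then near again. The fingers stopped at 65.9 mm (near) and 66.2 mm (far). The press forces I read were at most about 36 N at the far mark and 66 N at the near mark.
- **Height check:** All readings of the cover's top lie between 64.8 and 66.8 mm at both ends and the middle; home is 66 mm. The wrist camera saw only the near half, so the far end rests on the other two cameras.
- **Bystanders:** The jar, black cylinder and dish read within about 1 mm of their starting positions in the top view. The green and purple look-alikes were not touched.

**Disagreements:** The cameras differed from each other by 2–7 mm in position. The tool also drifted to about 6° of tilt during the moves. That did not matter for the fit, because the cover was gripped again while lying flat.

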